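Vent a vacuum infiltration chamber and load the specimen jars

ROBOT

A 6-joint arm with a two-finger parallel gripper is mounted at the origin on a cart in front of the work surface, level with it; the furniture and walls round the work are solid. World frame = base frame: x ahead of the robot, y to its left, z up, the work surface at z = 0. Lengths are in m, angles in rad, forces in N, time in s.
With the tool pointing down it reaches from about 0.3 to 1 m from the base axis. Payload 5.1 kg.
Tool frame: the origin (TCP) lies between the finger pads; the fingertips stand 19 mm ahead of it and the grasp point (between the pads) is the TCP; z points along the fingers, y is the direction in which the jaws open and shut (so a half turn about z gives the same grasp; the last joint's range is limited). The gripper opens to 95 mm and grips with 3 to 60 N. Pads are 20 mm wide; open, the fingers measure 119 mm over their backs; the gripper's body (75 mm by 180 mm) begins 59 mm behind the grasp point.
Start: joints at [1.12, 0.124, 1.65, -0, 1.367, -0.083], TCP at [0.234, 0.607, 0.234] pointing down, gripper open.
Joint ranges: [-2.61, 2.61], [-1.02, 2.33], [0.03, 2.71], [-1.35, 4.49], [0.32, 2.68], [-2.91, 2.91]. Speed limits (rad/s): [2.57, 2.57, 3.14, 3.14, 3.14, 3.14].

INTERFACE

Orientations are given as [roll, pitch, yaw] about the fixed x, y, z axes, in that order (R = Rz(yaw) Ry(pitch) Rx(roll)).
In Python, from rig import monitor, vision, order gives the robot as it stands.
- The arm moves only by the shell command python3 -m creep 'ROWS'. ROWS is a JSON object of lists of equal length, an entry for each row: "dp": the shift along the tool's x, y, z in cm, a list of three; "delta_rot": the turn, a rotation vector about the tool's x, y, z in rad, a list of three; "hand": the closure, from 0 (fully open) to 1 (shut). In form: {"dp": [[dx, dy, dz], ...], "delta_rot": [[wx, wy, wz], ...], "hand": [hand, ...]}. A call has 1 to 8 rows; each row shifts and turns the commanded pose from where the row before left it, along the tool's axes as they then stand; what a row does not reach is not made up. A row lasts 1/8 s, in which the tool goes at most 62.5 mm and 10.7 degrees, less where a joint would pass 70% of its speed; a pose out of reach is approached as far as the arm can. A call is refused whole if a number of a shift passes 6.25 or a number of a turn 0.188, either way. A call with a gripper value outside its range is refused whole. The fingers move at their own pace and stop on an object; the grip force is fixed at half the most. Time passes only in rows, so rows that do not move let the fingers close. It gives the time, the measured TCP pose, the force and the opening at its end, in the units of the state.
- monitor.get_obs(): the state, without advancing time (a new reading comes with each control period).
- vision.camera(name): name is "side" or "top" or "wrist"; returns (picture, depth): 400x640x3 uint8, red, green, blue; 400x640 float32, m along the optical axis (not along the pixel's ray), 0 where there is no reading.
- vision.camera_model(name): a dict with "mtx" (3x3 intrinsics, pixels), "rvec" (rotation vector, rad) and "tvec" (3), from world to camera coordinates, as OpenCV has them; the wrist camera has in their place "mount" (4x4, takes a point from camera to tool coordinates, whose origin is the TCP and whose axes are the flange's). Camera axes: x right, y down, z forward; pixel columns grow to the right and rows downward; lengths in m; the calibration is good to about 2 mm. A picture is of the moment at which its call begins: read the wrist's pose just before it. camera_model takes no time and is no camera call.
- order.hand_in(): hands the job in, once; it reports no verdict.
The state is a dict: "clock": time; "joints": joint angles; "joint_velocities": joint speeds; "joint_torque": joint torques, N m; "position": TCP position; "tool_rot": TCP orientation; "wrist_force": force on the tool from outside, world axes, zero at the start; "moment": the same for the moment, N m; "opening": finger opening in m.
Only numpy, scipy, OpenCV 4.12 (cv2) and the standard library are available. Lean on these libraries where they do the work, as an engineer would, in place of code of your own. Each camera call takes 0.05 s, during which the arm holds its last target. There are 200 camera calls.

TASK

The vacuum infiltration chamber is still pumped down from the last batch. Unscrew the knurled lock nut of its vent valve all the way up to its stop, press the freed valve pin fully down and hold it there for two seconds to let the air in, and only then slide the lid all the way back. Stand every specimen jar on the table upright in a pocket of its own inside the chamber and slide the lid fully shut, leaving the lock nut backed off for the pump and the wash bottle and the beaker where they stand.

Things in the scene. Friction and masses are not known exactly. Their poses are not given: they have to be found in the camera images.
- chamber: fixed aluminium box with clear sliding lid; stands on 12 mm feet; origin on the table under its centre, x away from its front (the way the lid opens), y along the pockets towards the valve, z up. Inside 124 (x) x 225 mm, rim 96 mm above the table, base plate 160 x 258 mm. Lid rails along both ends, y = +-113 to 126, x = -80 to 212, top z = 110 mm. Valve block with dial gauge at the +y end, to y = 195 (hose barb to 220), top z = 48 mm
- pocket0 (a point): centre of the floor of pocket 1 (counted from the end away from the valve), 20 mm above the table: a 54 x 54 mm square well with 30 mm high, 3 mm thick walls; the four pockets lie in a row along the chamber's y, 57 mm apart. Empty at the start
- pocket1 (a point): centre of the floor of pocket 2 (counted from the end away from the valve), 20 mm above the table: a 54 x 54 mm square well with 30 mm high, 3 mm thick walls; the four pockets lie in a row along the chamber's y, 57 mm apart. Empty at the start
- pocket2 (a point): centre of the floor of pocket 3 (counted from the end away from the valve), 20 mm above the table: a 54 x 54 mm square well with 30 mm high, 3 mm thick walls; the four pockets lie in a row along the chamber's y, 57 mm apart. Empty at the start
- pocket3 (a point): centre of the floor of pocket 4 (counted from the end away from the valve), 20 mm above the table: a 54 x 54 mm square well with 30 mm high, 3 mm thick walls; the four pockets lie in a row along the chamber's y, 57 mm apart. Empty at the start
- lock_nut (a joint): turn of the lock nut in rad: 0 = screwed down tight, grows as it is unscrewed (anticlockwise seen from above) to its stop at 8.2 (1.3 turns). It starts at 0 to 0.6. It climbs 4 mm a turn on the pin's coarse thread; slight friction (0.015 N m). Screwed down, it keeps the pin from being pressed
- nut_center (a point): centre of the lock nut, a knurled brass ring 15 mm across and 9 mm tall with a vertical axis, about 87 mm above the table when tight; it sits on a steel stem 11 mm thick (13 mm at its top collar) that rises 34 mm out of the valve block, so fingers can reach round and below it. Nearest obstacle: the lid rail, 47 mm away
- vent_pin (a joint): how far the valve pin is pressed down, m: 0 = up (closed), 0.0045 = fully down; a spring pushes it back with 1.5 N rising to 5.6 N. Can be pressed only as far as the lock nut has been backed off
- pin_tip (a point): top of the valve pin, an 8 mm steel button on the nut's axis, 105 mm above the table when up, 14 mm above the tight nut's top face (9 mm above the backed-off nut's); pressed straight down
- chamber_lid (a joint): how far the lid is slid open, m: 0 = shut, 0.140 = fully open, along the chamber's x; it stays where left, friction about 3 N. Starts shut. Lid plate 138 x 237 mm, 8 mm thick, its top 104 mm above the table
- lid_handle (a point): middle of the lid's bar pull, an 11 mm thick steel bar 84 mm long along the chamber's y, on two posts 68 mm apart, its centre line 130 mm above the table and 26 mm above the lid; near the lid's front edge, at chamber x = -52 mm when shut
- jar_1: one of four like specimen jars, a 49 mm round clear jar with a flat off-white screw lid of the same width, 68 mm tall, about 0.2 kg with a low centre of mass, standing on the table; origin at the centre of its underside. Absent (None) in some runs
- jar_2: one of four like specimen jars, a 49 mm round clear jar with a flat off-white screw lid of the same width, 68 mm tall, about 0.2 kg with a low centre of mass, standing on the table; origin at the centre of its underside. Absent (None) in some runs
- jar_3: one of four like specimen jars, a 49 mm round clear jar with a flat off-white screw lid of the same width, 68 mm tall, about 0.2 kg with a low centre of mass, standing on the table; origin at the centre of its underside. Absent (None) in some runs
- jar_4: one of four like specimen jars, a 49 mm round clear jar with a flat off-white screw lid of the same width, 68 mm tall, about 0.2 kg with a low centre of mass, standing on the table; origin at the centre of its underside. Absent (None) in some runs
- wash_bottle: bystander: white plastic wash bottle 198 mm tall with a bent spout, at the back right; origin at its underside
- beaker: bystander: empty glass beaker 66 mm across, 88 mm tall, at the back left; origin at the centre of its underside
There are look-alikes about, which are no part of the job. What is shaped like the jar_3 but black, brown or purple is not meant.

How it is judged:
On the way, in this order (a step that is already met when the one before it is completed fails the run):
1. the lock nut is backed off to its stop (past 7.6 rad) (value of joint lock_nut above 7.6 rad), for 0.2 s.
2. the freed valve pin is pressed down (past 3.5 mm) and held for 1.5 s (value of joint vent_pin above 0.0035 m), for 1.5 s.
3. after venting, the lid is slid open (past 125 mm) (value of joint chamber_lid above 0.125 m), for 0.2 s.
4. every jar stands released in a pocket ((horizontal distance between jar_1 and pocket0 below 0.006 m or horizontal distance between jar_1 and pocket1 below 0.006 m or horizontal distance between jar_1 and pocket2 below 0.006 m or horizontal distance between jar_1 and pocket3 below 0.006 m) and z of each of jar_1, jar_2, jar_3, jar_4 in the frame of pocket0 below 0.004 m and angle between each of jar_1, jar_2, jar_3, jar_4's own z axis and vertical below 0.08 rad and contact force between the fingers and jar_1 below 0.1 N and linear speed of each of jar_1, jar_2, jar_3, jar_4 below 0.02 m/s and (horizontal distance between jar_2 and pocket0 below 0.006 m or horizontal distance between jar_2 and pocket1 below 0.006 m or horizontal distance between jar_2 and pocket2 below 0.006 m or horizontal distance between jar_2 and pocket3 below 0.006 m) and contact force between the fingers and jar_2 below 0.1 N and (horizontal distance between jar_3 and pocket0 below 0.006 m or horizontal distance between jar_3 and pocket1 below 0.006 m or horizontal distance between jar_3 and pocket2 below 0.006 m or horizontal distance between jar_3 and pocket3 below 0.006 m) and contact force between the fingers and jar_3 below 0.1 N and (horizontal distance between jar_4 and pocket0 below 0.006 m or horizontal distance between jar_4 and pocket1 below 0.006 m or horizontal distance between jar_4 and pocket2 below 0.006 m or horizontal distance between jar_4 and pocket3 below 0.006 m) and contact force between the fingers and jar_4 below 0.1 N), for 0.2 s.
At the end, for the whole second after the job is handed in: Every jar present stands upright (within 0.08 rad), released and at rest, in a pocket (within 6 mm of its centre, underside within 4 mm of its floor), the lid is shut to within 4 mm, the valve pin is up again, and the lock nut is still backed off (past 7.0 rad) (all of step 4 and value of joint chamber_lid below 0.004 m and value of joint lock_nut above 7 rad and value of joint vent_pin below 0.001 m); the robot touches nothing.
It fails at once if the wash bottle or the beaker is pushed more than 3 cm or tipped (distance of any of wash_bottle, beaker from where it was at the start of the episode above 0.03 m or angle between any of wash_bottle, beaker's own z axis and vertical above 0.5 rad).
Of jar_1, jar_2, jar_3, jar_4 only 2 to 4 are there at a start; the rules pass over those that are not, and their reading is None.
At some moment in a run one of jar_1, jar_2, jar_3, jar_4 may be knocked a few centimetres aside while the robot is not near it.
It also fails if it takes over 210 s, if anything falls off the work surface, if the arm or the gripper's body presses on something with over 40 N, if the wrist force passes 120 N, or if a joint passes its speed limit or range.

## Working session

There is one attempt and no reset: what is moved stays moved. The work goes in short steps, Python scripts to look and compute and a shell command to move; the robot and the scene stay as the last step left them, time stands still between calls to the robot, and variables do not carry over. Pictures are saved under pics/ and viewed, about 12 in all and at most 16, crops included, and the job is handed in when it is done.

```bash
ls; mkdir -p pics
cat > h.py <<'E'
import numpy as np, cv2
from scipy.spatial.transform import Rotation as R
from rig import monitor, vision, order
def pose(o=None):
    o=o or monitor.get_obs()
    T=np.eye(4); T[:3,:3]=R.from_euler('xyz',o['tool_rot']).as_matrix(); T[:3,3]=o['position']; return T
def cam(name):
    """returns img, depth, K, T_world_from_cam"""
    T=pose(); im,d=vision.camera(name); m=vision.camera_model(name); K=np.array(m['mtx'])
    if 'mount' in m: W=T@np.array(m['mount'])
    else:
        C=np.eye(4); C[:3,:3]=cv2.Rodrigues(np.array(m['rvec'],float))[0]; C[:3,3]=np.ravel(m['tvec']); W=np.linalg.inv(C)
    return im,d,K,W
def plane(uv,z,K,W):
    uv=np.atleast_2d(uv).astype(float); r=np.c_[uv,np.ones(len(uv))]@np.linalg.inv(K).T@W[:3,:3].T
    return W[:3,3]+r*((z-W[2,3])/r[:,2])[:,None]
def proj(P,K,W):
    p=(np.atleast_2d(P)-W[:3,3])@W[:3,:3]; q=p@K.T; return q[:,:2]/q[:,2:]
def cloud(d,K,W):
    v,u=np.indices(d.shape); r=np.stack([u,v,np.ones_like(u)],-1)@np.linalg.inv(K).T*d[...,None]
    return r@W[:3,:3].T+W[:3,3]
def save(n,im): cv2.imwrite(f'pics/{n}.png',cv2.cvtColor(im,cv2.COLOR_RGB2BGR))
def totool(P,yaw=None):
    """cm shift in tool axes to bring TCP to P; and turn"""
    T=pose(); return np.round((np.asarray(P)-T[:3,3])@T[:3,:3]*100,2)
E
python3 - <<'E'
from h import *
print(monitor.get_obs())
for n in ('top','side'):
    im,d,K,W=cam(n); save(n+'0',im); np.savez(n+'0.npz',im=im,d=d,K=K,W=W); print(n,K[0,0],W.round(3).tolist(),(d>0).mean())
print(vision.camera_model('wrist'))
E
```

```text
pics
{'clock': 0.0, 'joints': array([ 1.12042290e+00,  1.24471911e-01,  1.65166487e+00, -3.93354671e-05,
        1.36747151e+00, -8.26147836e-02]), 'joint_velocities': array([ 4.15027247e-05, -1.12849018e-04,  7.79602546e-04, -1.17791457e-03,
       -2.08925723e-03, -5.52702462e-04]), 'joint_torque': array([ 3.99902565e-04, -4.17621839e+01, -3.59927917e+01,  7.75291608e-02,
        4.94349562e-02, -1.83258758e-04]), 'position': array([0.23347698, 0.60598241, 0.23241388]), 'tool_rot': array([-3.13958071e+00, -1.27954312e-04,  2.77384186e+00]), 'wrist_force': array([-0.07047641,  0.53803359,  0.6201903 ]), 'moment': array([-0.00121059,  0.0283448 ,  0.0283778 ]), 'opening': 0.09505074032863364}
top 390.6267375422399 [[0.014, -0.992, 0.128, 0.438], [-1.0, -0.017, -0.022, 0.023], [0.024, -0.127, -0.992, 1.296], [0.0, 0.0, 0.0, 1.0]] 0.99591015625
side 439.91606921735405 [[0.903, -0.178, 0.391, 0.122], [-0.43, -0.37, 0.824, -0.956], [-0.002, -0.912, -0.411, 0.605], [0.0, 0.0, 0.0, 1.0]] 0.99610546875
{'mtx': array([[303.31947185,   0.        , 319.35910774],
       [  0.        , 303.31947185, 193.81750854],
       [  0.        ,   0.        ,   1.        ]]), 'mount': array([[-5.65912764e-04, -9.60806205e-01, -2.77220339e-01,
         7.88046100e-02],
       [ 9.99999819e-01, -4.86457524e-04, -3.55389703e-04,
        -6.35337788e-04],
       [ 2.06604712e-04, -2.77220490e-01,  9.60806306e-01,
        -1.50660637e-01],
       [ 0.00000000e+00,  0.00000000e+00,  0.00000000e+00,
         1.00000000e+00]])}
```

View pics/top0.png

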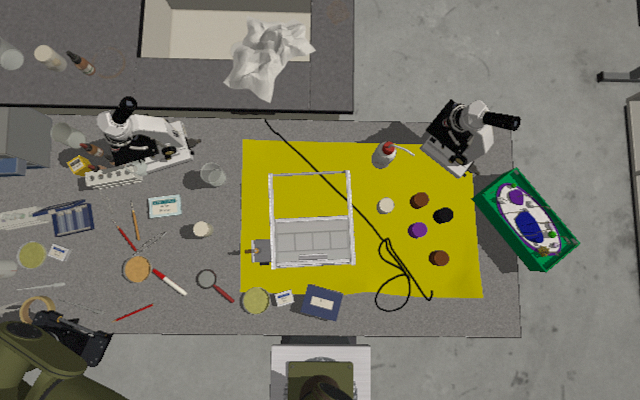

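View pics/side0.png

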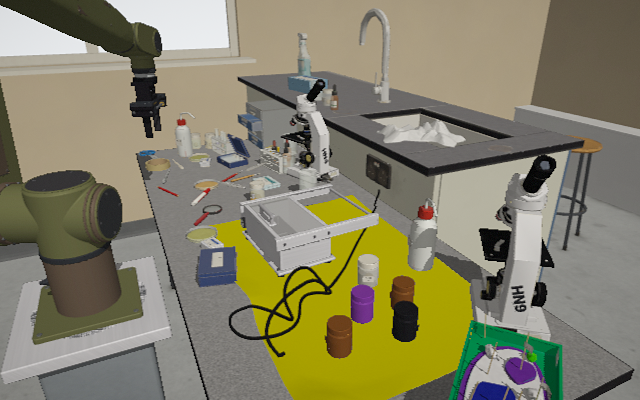

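Top view: the chamber is at about (310,220), its front faces the robot and its valve is on the left at (262,250). There are two white jars, at (386,206) and (202,230). The brown, purple and black ones are look-alikes, the bottle is at (385,153) and the beaker at (213,175). Side view: the white jars are at (369,270) and (257,188).

Run:
```python
from h import *
z=np.load('top0.npz'); im,d,K,W=[z[k] for k in('im','d','K','W')]
P=cloud(d,K,W)
print('table z',np.median(P[300:320,60:200,2]), P[200:280,180:240,2].max(), P[206,386],P[230,202])
m=((P[...,2]>0.100)&(P[...,2]<0.14)).astype(np.uint8); m[:, :266]=0;m[:,360:]=0;m[:160]=0;m[275:]=0
pts=P[m>0][:,:2]; r=cv2.minAreaRect((pts*1000).astype(np.float32)); print(m.sum(),r,cv2.boxPoints(r))
# pixel based on rail tops at 0.11
uv=np.argwhere(m)[:,::-1]; q=plane(uv,0.110,K,W)[:,:2]; print(cv2.minAreaRect((q*1000).astype(np.float32)))
hsv=cv2.cvtColor(im,cv2.COLOR_RGB2HSV)
for (u,v) in((386,206),(202,230),(419,230),(213,175)):
    s=P[v-14:v+15,u-14:u+15]; mm=(abs(s[...,2]-0.066)<.012); c=s[mm]; print((u,v),mm.sum(),c.mean(0),c[:,:2].max(0)-c[:,:2].min(0),hsv[v,u])
big=cv2.resize(im[155:280,185:405],None,fx=3.6,fy=3.6,interpolation=cv2.INTER_CUBIC); save('top0c',big)
zs=np.load('side0.npz'); save('side0c',cv2.resize(zs['im'][165:365,225:425],None,fx=3,fy=3,interpolation=cv2.INTER_CUBIC))
```

```text
table z -0.00015007968711167052 1.2961792291580059 [ 0.59535492 -0.20142028  0.0692621 ] [0.51001179 0.37566421 0.06708266]
4233 ((549.5476684570312, 33.63134765625), (291.0860595703125, 254.85317993164062), 3.767050266265869) [[ 395.94714  151.22043]
 [ 412.69104 -103.08211]
 [ 703.1482   -83.95773]
 [ 686.4043   170.3448 ]]
((549.4769897460938, 34.08264923095703), (290.16650390625, 254.08477783203125), 3.6160669326782227)
(386, 206) 186 [ 0.60058742 -0.20318765  0.06726521] [0.04871762 0.04727699] [ 20  40 200]
(202, 230) 205 [0.51523371 0.37768703 0.06641014] [0.04775033 0.0481058 ] [ 21  36 200]
(419, 230) 197 [ 0.52403377 -0.30733148  0.0673737 ] [0.04490591 0.0491432 ] [141 163 128]
(213, 175) 90 [0.692662   0.35339483 0.06601006] [0.06164584 0.06319904] [ 36  19 132]
```

View pics/top0c.png

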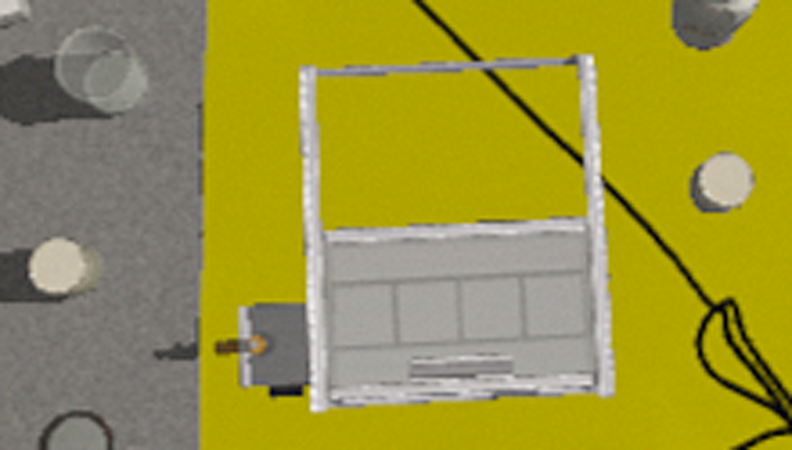

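The crop shows the valve block left of the chamber with the brass nut and pin at about (258,345), full image (256.7,250.8). Next I'll locate it and work out the move.

Run:
```python
from h import *
z=np.load('top0.npz'); im,d,K,W=[z[k] for k in('im','d','K','W')]
p=plane((256.7,250.8),0.10,K,W)[0]; print(p)
a=0.0645; o=np.array([.5495-.066*np.cos(a),.0338-.066*np.sin(a)]); c,s=np.cos(a),np.sin(a)
print('chamber',o,'nut in ch',(np.array([[c,s],[-s,c]])@(p[:2]-o)))
print(totool([p[0],p[1],0.215]))
```

```text
[0.44773677 0.19832883 0.1       ]
chamber [0.48363724 0.02954595] nut in ch [-0.02494687  0.17074589]
[-34.65 -30.34   1.8 ]
```

```bash
python3 -m creep '{"dp":[[-4.33,-3.79,0.22],[-4.33,-3.79,0.22],[-4.33,-3.79,0.22],[-4.33,-3.79,0.22],[-4.33,-3.79,0.22],[-4.33,-3.79,0.22],[-4.33,-3.79,0.22],[-4.33,-3.79,0.22]],"delta_rot":[[0,0,0],[0,0,0],[0,0,0],[0,0,0],[0,0,0],[0,0,0],[0,0,0],[0,0,0]],"hand":[0.6,0.6,0.6,0.6,0.6,0.6,0.6,0.6]}'
python3 -m creep '{"dp":[[0,0,0],[0,0,0],[0,0,0],[0,0,0],[0,0,0],[0,0,0],[0,0,0],[0,0,0]],"delta_rot":[[0,0,0.18],[0,0,0.18],[0,0,0.18],[0,0,0.18],[0,0,0.18],[0,0,0.18],[0,0,0],[0,0,0]],"hand":[0.6,0.6,0.6,0.6,0.6,0.6,0.6,0.6]}'
python3 - <<'E'
from h import *
print(monitor.get_obs()['joints'])
im,d,K,W=cam('wrist'); save('w1',im); np.savez('w1.npz',im=im,d=d,K=K,W=W)
E
```

```text
clock: 1.1
position: [0.4483, 0.1972, 0.2157]
tool_rot: [-3.142, -0.0, 2.774]
wrist_force: [0.0, -0.2, 0.1]
opening: 0.038
clock: 2.1
position: [0.4478, 0.199, 0.2158]
tool_rot: [-3.141, 0.0, 1.696]
wrist_force: [0.0, -0.2, 0.6]
opening: 0.0382
[ 3.08559924e-01 -2.27269874e-01  2.01779054e+00 -1.52354008e-05
  1.35154553e+00  1.83007063e-01]
```

View pics/w1.png

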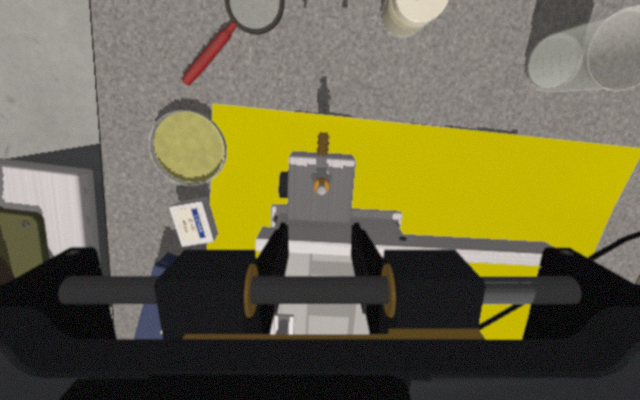

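Nut and pin are at (321,186) in the wrist view, on the valve block, with the fingers below it in the image.

Run:
```python
from h import *
z=np.load('w1.npz'); im,d,K,W=[z[k] for k in('im','d','K','W')]
P=cloud(d,K,W); s=(slice(165,205),slice(300,345))
q=P[s].reshape(-1,3); hsv=cv2.cvtColor(im,cv2.COLOR_RGB2HSV)[s].reshape(-1,3)
uv=np.stack(np.meshgrid(np.arange(300,345),np.arange(165,205)),-1).reshape(-1,2)
m=q[:,2]>0.09; print('nut+pin >.085',m.sum(),q[m].mean(0),q[m].min(0),q[m].max(0))
m=q[:,2]>0.1; print('pin',m.sum(),q[m].mean(0),uv[m].mean(0),plane(uv[m].mean(0),.105,K,W))
b=(hsv[:,1]>90)&(q[:,2]>.08); print('brass',b.sum(),q[b].mean(0),np.percentile(q[b],[1,99],0))
t=np.array([q[q[:,2]>.1][:,0].mean(),q[q[:,2]>.1][:,1].mean()])
print(totool([*t,0.09]))
```

```text
nut+pin >.085 178 [0.44728829 0.20883293 0.1055559 ] [0.43745391 0.19883006 0.09000255] [0.45461092 0.27636234 0.36644243]
pin 72 [0.44695326 0.21136036 0.1263027 ] [321.69444444 189.27777778] [[0.44814135 0.2057636  0.105     ]]
brass 132 [0.44741831 0.20816039 0.09269388] [[0.44038379 0.20099436 0.08599106]
 [0.45523755 0.21245373 0.10035246]]
[ 1.24  0.07 12.59]
```

Run:
```python
from h import *
im,d,K,W=cam('wrist'); save('w1c',cv2.resize(im[150:230,270:370],None,fx=6,fy=6,interpolation=cv2.INTER_NEAREST))
P=cloud(d,K,W); s=(slice(165,205),slice(300,345))
q=P[s].reshape(-1,3); hsv=cv2.cvtColor(im,cv2.COLOR_RGB2HSV)[s].reshape(-1,3)
for a,b in((.085,.090),(.09,.094),(.094,.1),(.1,.103),(.103,.108)):
    m=(q[:,2]>a)&(q[:,2]<b); print(a,m.sum(),q[m].mean(0).round(4),q[m].min(0).round(4),q[m].max(0).round(4))
uv=proj([[.4475,.207,.105],[.4475,.207,.0915]],K,W); print((uv-[270,150])*6)
```

```text
0.085 41 [0.4472 0.2086 0.0884] [0.4401 0.1975 0.085 ] [0.4554 0.2126 0.09  ]
0.09 100 [0.4477 0.2071 0.0913] [0.4412 0.1985 0.09  ] [0.4553 0.2118 0.0939]
0.094 5 [0.4469 0.2074 0.0959] [0.4448 0.2058 0.0947] [0.4492 0.2081 0.0983]
0.1 4 [0.4474 0.2076 0.1019] [0.444  0.2057 0.1015] [0.4511 0.209  0.1024]
0.103 64 [0.4479 0.2053 0.1046] [0.4441 0.2011 0.103 ] [0.4515 0.2091 0.1059]
[[306.32703318 227.05565673]
 [305.94301944 204.63623191]]
```

View pics/w1c.png

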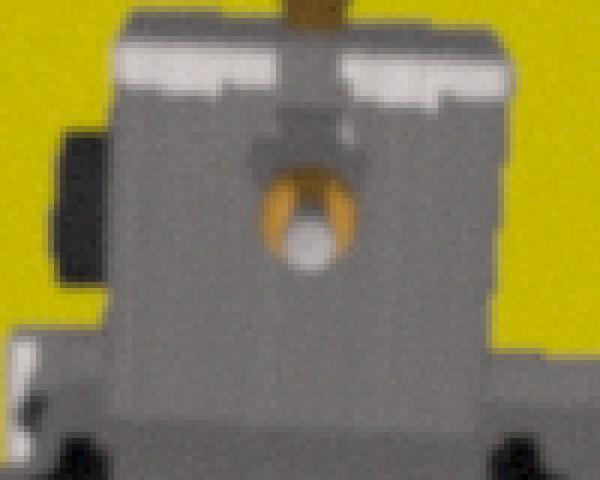

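The pin's centre in the crop is (308,243), which puts the axis at about (0.448, 0.2053). I'll wind the wrist back before descending.

```bash
python3 -m creep '{"dp":[[0.62,0.1,0],[0,0,0],[0,0,0],[0,0,0],[0,0,0],[0,0,0],[0,0,0],[0,0,0]],"delta_rot":[[0,0,0],[0,0,0.183],[0,0,0.183],[0,0,0.183],[0,0,0.183],[0,0,0.183],[0,0,0.183],[0,0,0.183]],"hand":[0.65,0.65,0.65,0.65,0.65,0.65,0.65,0.65]}'
python3 -m creep '{"dp":[[0,0,0],[0,0,0],[0,0,0],[0,0,0],[0,0,0],[0,0,0],[0,0,0],[0,0,0]],"delta_rot":[[0,0,0.183],[0,0,0.183],[0,0,0.183],[0,0,0.183],[0,0,0.183],[0,0,0.183],[0,0,0.183],[0,0,0]],"hand":[0.65,0.65,0.65,0.65,0.65,0.65,0.65,0.65]}'
python3 - <<'E'
from h import *
print(monitor.get_obs()['joints'],totool([.448,.2053,.0885]))
im,d,K,W=cam('wrist'); P=cloud(d,K,W); print(proj([.448,.2053,.105],K,W))
m=(P[...,2]>.103)&(P[...,2]<.108)&(np.hypot(P[...,0]-.448,P[...,1]-.205)<.012); print(m.sum(),P[m].mean(0),P[m].min(0),P[m].max(0))
E
```

```text
clock: 3.2
position: [0.4482, 0.2057, 0.2161]
tool_rot: [-3.141, 0.0, 0.408]
wrist_force: [-0.3, 0.1, 0.4]
opening: 0.0332
clock: 4.2
position: [0.4482, 0.2056, 0.2161]
tool_rot: [-3.142, 0.0, -0.865]
wrist_force: [-1.2, -0.2, 0.4]
opening: 0.0332
[ 3.21183868e-01 -2.20210461e-01  2.01146030e+00  1.06197236e-04
  1.35030976e+00  2.75733798e+00] [1.000e-02 4.000e-02 1.276e+01]
[[318.86212453 196.46297075]]
61 [0.44817692 0.20410212 0.10467112] [0.44407814 0.20057145 0.10347804] [0.45197618 0.20848875 0.1060163 ]
```

```bash
python3 -m creep '{"dp":[[0.05,0.07,3],[0,0,3],[0,0,3],[0,0,2.5],[0,0,1.25],[0,0,0],[0,0,0],[0,0,0]],"delta_rot":[[0,0,0],[0,0,0],[0,0,0],[0,0,0],[0,0,0],[0,0,0],[0,0,0],[0,0,0]],"hand":[0.65,0.65,0.65,0.65,0.65,0.65,1,1]}'
python3 -m creep '{"dp":[[0,0,0],[0,0,0],[0,0,0],[0,0,-0.006],[0,0,-0.012],[0,0,-0.012],[0,0,-0.012],[0,0,-0.012]],"delta_rot":[[0,0,0],[0,0,0],[0,0,0],[0,0,-0.1],[0,0,-0.18],[0,0,-0.18],[0,0,-0.18],[0,0,-0.18]],"hand":[1,1,1,1,1,1,1,1]}'
```

```text
clock: 5.25
position: [0.4488, 0.2048, 0.0899]
tool_rot: [-3.139, -0.001, -0.868]
wrist_force: [-0.4, 1.0, -0.9]
opening: 0.0189
clock: 6.25
position: [0.4489, 0.205, 0.0898]
tool_rot: [-3.14, -0.002, -0.042]
wrist_force: [2.2, 2.2, 1.2]
opening: 0.0135
```

```bash
for i in 1; do
python3 -m creep '{"dp":[[0,0,-0.012],[0,0,-0.012],[0,0,-0.012],[0,0,-0.012],[0,0,-0.012],[0,0,-0.012],[0,0,-0.012],[0,0,-0.012]],"delta_rot":[[0,0,-0.18],[0,0,-0.18],[0,0,-0.18],[0,0,-0.18],[0,0,-0.18],[0,0,-0.18],[0,0,-0.18],[0,0,-0.18]],"hand":[1,1,1,1,1,1,1,1]}'
python3 -m creep '{"dp":[[0,0,-0.012],[0,0,-0.012],[0,0,-0.012],[0,0,-0.012],[0,0,-0.012],[0,0,-0.012],[0,0,-0.012],[0,0,-0.012]],"delta_rot":[[0,0,-0.18],[0,0,-0.18],[0,0,-0.18],[0,0,-0.18],[0,0,-0.18],[0,0,-0.18],[0,0,-0.18],[0,0,-0.18]],"hand":[1,1,1,1,1,1,1,1]}'
python3 -m creep '{"dp":[[0,0,-0.012],[0,0,-0.012],[0,0,-0.012],[0,0,-0.012],[0,0,-0.012],[0,0,-0.012],[0,0,-0.012],[0,0,-0.012]],"delta_rot":[[0,0,-0.18],[0,0,-0.18],[0,0,-0.18],[0,0,-0.18],[0,0,-0.18],[0,0,-0.18],[0,0,-0.18],[0,0,-0.18]],"hand":[1,1,1,1,1,1,1,1]}'
done; python3 -c "
from h import *
o=monitor.get_obs();print(o['joints'],o['moment'])
im,d,K,W=cam('wrist'); P=cloud(d,K,W)
for a in np.arange(.086,.11,.002):
    m=(abs(P[...,2]-a)<.001)&(np.hypot(P[...,0]-.448,P[...,1]-.205)<.009); print(round(a,3),m.sum(),P[m].mean(0) if m.any() else '')
save('w2',im)"
```

```text
clock: 7.25
position: [0.4486, 0.2054, 0.0907]
tool_rot: [3.14, -0.002, 1.397]
wrist_force: [1.5, 4.1, 1.4]
opening: 0.0137
clock: 8.25
position: [0.4481, 0.2052, 0.0914]
tool_rot: [3.14, -0.0, 2.838]
wrist_force: [1.0, 3.1, 1.6]
opening: 0.0136
clock: 9.25
position: [0.4483, 0.2047, 0.0923]
tool_rot: [-3.141, 0.001, -2.006]
wrist_force: [1.1, 1.0, 1.9]
opening: 0.0138
[ 3.19243124e-01 -9.31623788e-02  2.12013925e+00  3.07150800e-04
  1.11365381e+00 -2.38777470e+00] [ 0.27162314 -0.08058096 -0.01538395]
0.086 25 [0.44554917 0.1991835  0.08630582]
0.088 29 [0.44527604 0.1985103  0.08803993]
0.09 48 [0.44487054 0.19939443 0.0902093 ]
0.092 110 [0.44627765 0.20187365 0.09230103]
0.094 265 [0.4469486  0.20262267 0.09377461]
0.096 28 [0.44680894 0.20258213 0.0960385 ]
0.098 9 [0.4472971  0.20211475 0.09774281]
0.1 2 [0.44660089 0.20146957 0.09983352]
0.102 37 [0.44613521 0.20288767 0.10218194]
0.104 189 [0.447574   0.20394459 0.10398922]
0.106 19 [0.44863557 0.20509819 0.10533632]
0.108 0 
0.11 0
```

View pics/w2.png

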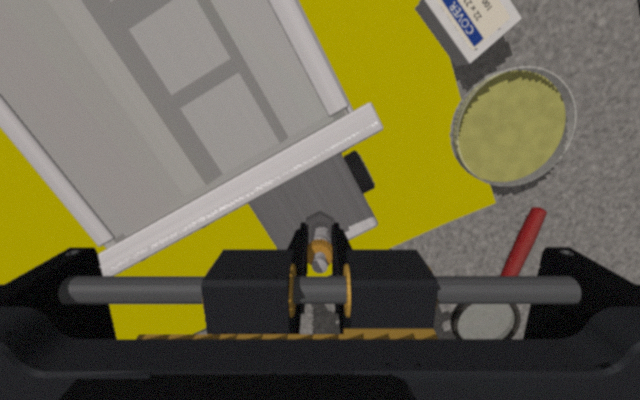

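The wrist view shows the nut between the pads at (320,250), and its top face has risen about 3 mm, so it is turning. Releasing and regripping.

```bash
python3 -m creep '{"dp":[[0,0,0],[0,0,0],[0,0,0],[0,0,0],[0,0,0],[0,0,0],[0,0,0],[0,0,0]],"delta_rot":[[0,0,0],[0,0,0],[0,0,0],[0,0,0.18],[0,0,0.18],[0,0,0.18],[0,0,0.18],[0,0,0.18]],"hand":[0.65,0.65,0.65,0.65,0.65,0.65,0.65,0.65]}'
python3 -m creep '{"dp":[[0,0,0],[0,0,0],[0,0,0],[0,0,0],[0,0,0],[0,0,0],[0,0,0],[0,0,0]],"delta_rot":[[0,0,0.18],[0,0,0.18],[0,0,0.18],[0,0,0.18],[0,0,0.18],[0,0,0.18],[0,0,0.18],[0,0,0.18]],"hand":[0.65,0.65,0.65,0.65,0.65,0.65,0.65,0.65]}'
python3 -m creep '{"dp":[[0,0,0],[0,0,0],[0,0,0],[0,0,0],[0,0,0],[0,0,0],[0,0,0],[0,0,0]],"delta_rot":[[0,0,0.18],[0,0,0.18],[0,0,0.18],[0,0,0.18],[0,0,0.18],[0,0,0],[0,0,0],[0,0,0]],"hand":[0.65,0.65,0.65,0.65,0.65,1,1,1]}'
python3 -m creep '{"dp":[[0,0,0],[0,0,0],[0,0,-0.012],[0,0,-0.012],[0,0,-0.012],[0,0,-0.012],[0,0,-0.012],[0,0,-0.012]],"delta_rot":[[0,0,0],[0,0,0],[0,0,-0.1],[0,0,-0.18],[0,0,-0.18],[0,0,-0.18],[0,0,-0.18],[0,0,-0.18]],"hand":[1,1,1,1,1,1,1,1]}'
python3 -c "
from h import *
o=monitor.get_obs();print(o['joints'],o['moment'])"
```

```text
clock: 10.3
position: [0.4477, 0.2043, 0.0917]
tool_rot: [-3.141, -0.001, -2.918]
wrist_force: [0.2, -0.5, -1.0]
opening: 0.0329
clock: 11.3
position: [0.4477, 0.2043, 0.0917]
tool_rot: [-3.141, 0.0, 1.925]
wrist_force: [0.1, 0.7, 0.2]
opening: 0.0331
clock: 12.3
position: [0.448, 0.2043, 0.0919]
tool_rot: [3.141, 0.0, 1.033]
wrist_force: [0.3, -1.5, -1.5]
opening: 0.0136
clock: 13.3
position: [0.4488, 0.2043, 0.0927]
tool_rot: [3.14, 0.001, 2.038]
wrist_force: [4.3, 0.3, -3.3]
opening: 0.0139
[ 3.18795014e-01 -9.36396939e-02  2.11995462e+00 -8.80145085e-04
  1.11312754e+00 -1.47937554e-01] [-0.13353224 -0.7353577   0.03386841]
```

```bash
python3 -m creep '{"dp":[[0,0,-0.012],[0,0,-0.012],[0,0,-0.012],[0,0,-0.012],[0,0,-0.012],[0,0,-0.012],[0,0,-0.012],[0,0,-0.012]],"delta_rot":[[0,0,-0.18],[0,0,-0.18],[0,0,-0.18],[0,0,-0.18],[0,0,-0.18],[0,0,-0.18],[0,0,-0.18],[0,0,-0.18]],"hand":[1,1,1,1,1,1,1,1]}'
python3 -c "
from h import *
o=monitor.get_obs();print(o['joints'][5],o['moment'])"
python3 -m creep '{"dp":[[0,0,-0.01],[0,0,0],[0,0,0],[0,0,0]],"delta_rot":[[0,0,-0.15],[0,0,-0.15],[0,0,-0.15],[0,0,-0.15]],"hand":[1,1,1,1]}'
python3 -c "
from h import *
o=monitor.get_obs();print(o['joints'][5],o['moment'])"
```

```text
clock: 14.3
position: [0.4492, 0.2053, 0.0937]
tool_rot: [3.14, 0.004, -2.806]
wrist_force: [5.5, 3.7, -6.4]
opening: 0.0139
-1.5879910897616127 [ 0.63167492 -0.90263739 -0.06025014]
clock: 14.8
position: [0.4478, 0.2043, 0.0935]
tool_rot: [3.142, -0.0, -2.206]
wrist_force: [0.5, -0.5, -1.5]
opening: 0.0137
-2.18694964029773 [-0.18281381 -0.09947902 -0.14789605]
```

```bash
python3 -m creep '{"dp":[[0,0,0],[0,0,0],[0,0,0],[0,0,0]],"delta_rot":[[0,0,-0.1],[0,0,-0.1],[0,0,-0.1],[0,0,0]],"hand":[1,1,1,1]}'
python3 -c "
from h import *
o=monitor.get_obs();print(o['joints'][5],o['moment'])"
python3 -m creep '{"dp":[[0,0,0],[0,0,0],[0,0,0],[0,0,-3],[0,0,-3],[0,0,-3],[0,0,-3],[0,0,0]],"delta_rot":[[0,0,0],[0,0,0],[0,0,0],[0,0,0],[0,0,0],[0,0,0],[0,0,0],[0,0,0]],"hand":[0.65,0.65,0.65,0.65,0.65,0.65,0.65,0.65]}'
python3 -c "
from h import *
print(monitor.get_obs()['joints'])
im,d,K,W=cam('wrist'); P=cloud(d,K,W)
for a in np.arange(.09,.11,.0015):
    m=(abs(P[...,2]-a)<.00075)&(np.hypot(P[...,0]-.448,P[...,1]-.205)<.012); print(round(a,4),m.sum(),P[m].mean(0) if m.any() else '')
"
```

```text
clock: 15.3
position: [0.448, 0.204, 0.0935]
tool_rot: [-3.141, -0.001, -1.912]
wrist_force: [0.9, -1.6, -1.9]
opening: 0.0141
-2.480718997859569 [-0.35686739 -0.2412984  -0.04277239]
clock: 16.3
position: [0.4495, 0.2052, 0.2169]
tool_rot: [-3.137, 0.004, -1.911]
wrist_force: [-1.1, 0.6, 0.5]
opening: 0.033
[ 3.19375170e-01 -2.22305578e-01  2.01181635e+00  2.41388461e-04
  1.34611268e+00 -2.48165603e+00]
0.09 3 [0.44328968 0.20058118 0.08997545]
0.0915 10 [0.44733556 0.19925581 0.09155745]
0.093 13 [0.4461428  0.20055189 0.09310656]
0.0945 34 [0.44633295 0.20205524 0.09468131]
0.096 72 [0.44752939 0.20345396 0.09588734]
0.0975 16 [0.44608847 0.20290977 0.09702375]
0.099 1 [0.44569982 0.20160472 0.09884455]
0.1005 0 
0.102 1 [0.4448121  0.20176063 0.10274407]
0.1035 20 [0.44770427 0.20368877 0.10373495]
0.105 40 [0.44750026 0.20439316 0.10482558]
0.1065 4 [0.44791847 0.2030818  0.10621655]
0.108 0 
0.1095 0
```

The nut top is now at 0.096 with the pin 9 mm above it, which matches the stop. Next I'll press the pin with closed fingertips.

```bash
python3 -m creep '{"dp":[[0,0,0],[0,0,0],[0,0,0],[0,0,0],[0,0,0],[0,0,0],[0,0,0],[0,0,0]],"delta_rot":[[0,0,0.18],[0,0,0.18],[0,0,0.18],[0,0,0.18],[0,0,0.18],[0,0,0.18],[0,0,0.18],[0,0,0.18]],"hand":[1,1,1,1,1,1,1,1]}'
python3 -m creep '{"dp":[[0,0,0],[0,0,0],[0,0,0],[0,0,0],[0,0,0],[0,0,0],[0,0,0],[0,0,0]],"delta_rot":[[0,0,0.18],[0,0,0.18],[0,0,0.18],[0,0,0.18],[0,0,0.18],[0,0,0],[0,0,0],[0,0,0]],"hand":[1,1,1,1,1,1,1,1]}'
python3 -c "
from h import *
print(totool([.4478,.2046,.128]),monitor.get_obs()['joints'])"
```

```text
clock: 17.35
position: [0.4469, 0.2042, 0.2114]
tool_rot: [-3.14, -0.003, 2.926]
wrist_force: [-0.1, -0.3, 0.4]
opening: 0.0005
clock: 18.35
position: [0.4478, 0.2044, 0.2133]
tool_rot: [-3.141, -0.0, 2.033]
wrist_force: [0.6, 0.2, -0.1]
opening: 0.0003
[0.01 0.01 8.53] [ 3.19162711e-01 -2.19787056e-01  2.01580507e+00  3.41574647e-05
  1.34629838e+00 -1.43225247e-01]
```

```bash
python3 -m creep '{"dp":[[0,0,3],[0,0,3],[0,0,2],[0,0,0.5],[0,0,0.2],[0,0,0.2],[0,0,0.1],[0,0,0]],"delta_rot":[[0,0,0],[0,0,0],[0,0,0],[0,0,0],[0,0,0],[0,0,0],[0,0,0],[0,0,0]],"hand":[1,1,1,1,1,1,1,1]}'
python3 -m creep '{"dp":[[0,0,0.1],[0,0,0.1],[0,0,0.1],[0,0,0]],"delta_rot":[[0,0,0],[0,0,0],[0,0,0],[0,0,0]],"hand":[1,1,1,1]}'
```

```text
clock: 19.35
position: [0.4485, 0.2046, 0.1245]
tool_rot: [3.14, 0.0, 2.032]
wrist_force: [0.4, -0.4, 0.8]
opening: 0.0001
clock: 19.85
position: [0.4484, 0.2046, 0.1212]
tool_rot: [3.141, 0.0, 2.032]
wrist_force: [-0.8, 0.7, 3.8]
opening: 0.0003
```

```bash
python3 -m creep '{"dp":[[0,0,0.1],[0,0,0.05],[0,0,0]],"delta_rot":[[0,0,0],[0,0,0],[0,0,0]],"hand":[1,1,1]}'
python3 -m creep '{"dp":[[0,0,0.1],[0,0,0],[0,0,0]],"delta_rot":[[0,0,0],[0,0,0],[0,0,0]],"hand":[1,1,1]}'
```

```text
clock: 20.23
position: [0.4484, 0.2046, 0.1198]
tool_rot: [3.14, 0.0, 2.032]
wrist_force: [0.7, 0.7, 6.1]
opening: 0.0002
clock: 20.6
position: [0.4486, 0.2047, 0.1197]
tool_rot: [3.14, 0.0, 2.032]
wrist_force: [-1.8, -0.4, 9.3]
opening: 0.0006
```

```bash
for k in 1; do
python3 -m creep '{"dp":[[0,0,0],[0,0,0],[0,0,0],[0,0,0],[0,0,0],[0,0,0],[0,0,0],[0,0,0]],"delta_rot":[[0,0,0],[0,0,0],[0,0,0],[0,0,0],[0,0,0],[0,0,0],[0,0,0],[0,0,0]],"hand":[1,1,1,1,1,1,1,1]}'
python3 -m creep '{"dp":[[0,0,0],[0,0,0],[0,0,0],[0,0,0],[0,0,0],[0,0,0],[0,0,0],[0,0,0]],"delta_rot":[[0,0,0],[0,0,0],[0,0,0],[0,0,0],[0,0,0],[0,0,0],[0,0,0],[0,0,0]],"hand":[1,1,1,1,1,1,1,1]}'
python3 -m creep '{"dp":[[0,0,0],[0,0,0],[0,0,0],[0,0,-2],[0,0,-4],[0,0,-4],[0,0,0],[0,0,0]],"delta_rot":[[0,0,0],[0,0,0],[0,0,0],[0,0,0],[0,0,0],[0,0,0],[0,0,0.18],[0,0,0.17]],"hand":[1,1,1,1,0.6,0.6,0.6,0.6]}'
done
python3 -c "
from h import *
im,d,K,W=cam('wrist'); save('w3',im)
np.savez('w3.npz',im=im,d=d,K=K,W=W);P=cloud(d,K,W)
m=(P[...,2]>.103)&(P[...,2]<.108)&(np.hypot(P[...,0]-.448,P[...,1]-.205)<.012); print('pin',P[m].mean(0))
print(totool([.4317,.026,.2]))"
```

```text
clock: 21.6
position: [0.4486, 0.2047, 0.1197]
tool_rot: [3.14, 0.0, 2.032]
wrist_force: [-2.0, -1.0, 10.3]
opening: 0.0002
clock: 22.6
position: [0.4486, 0.2047, 0.1197]
tool_rot: [3.14, 0.0, 2.032]
wrist_force: [-2.0, -0.1, 10.4]
opening: 0.0003
clock: 23.6
position: [0.4474, 0.2043, 0.2176]
tool_rot: [-3.14, 0.0, 1.676]
wrist_force: [0.8, -0.1, -0.7]
opening: 0.0343
pin [0.44772546 0.20524269 0.1045749 ]
[-17.57  -3.35   1.73]
```

```bash
python3 -m creep '{"dp":[[-4.4,-0.84,-0.8],[-4.4,-0.84,-0.8],[-4.4,-0.84,-0.8],[-4.4,-0.84,-0.8],[0,0,0],[0,0,0]],"delta_rot":[[0,0,0],[0,0,0],[0,0,0],[0,0,0],[0,0,0.04],[0,0,0]],"hand":[0.55,0.55,0.55,0.55,0.55,0.55]}'
python3 -c "
from h import *
im,d,K,W=cam('wrist'); save('w3',im)
P=cloud(d,K,W)
m=(P[...,2]>.12)&(P[...,2]<.145)&(np.hypot(P[...,0]-.4317,P[...,1]-.026)<.07); q=P[m];r=cv2.minAreaRect((q[:,:2]*1000).astype(np.float32));print('handle',m.sum(),q.mean(0),q.min(0),q.max(0),r)
print(totool([.4317,.026,.13]),monitor.get_obs()['joints'])"
```

```text
clock: 24.4
position: [0.4334, 0.0254, 0.2492]
tool_rot: [-3.14, -0.0, 1.643]
wrist_force: [0.2, 0.3, -0.2]
opening: 0.043
handle 1081 [0.42943628 0.03162804 0.13361288] [ 0.4217417  -0.01264345  0.12461003] [0.4374794  0.07151946 0.13676211] ((429.7270202636719, 29.494558334350586), (10.766203880310059, 83.89359283447266), 3.6401302814483643)
[ 0.03 -0.16 11.92] [-6.43608233e-02 -3.88420715e-01  2.08587937e+00  5.50071306e-05
  1.44613329e+00 -1.37071500e-01]
```

View pics/w3.png

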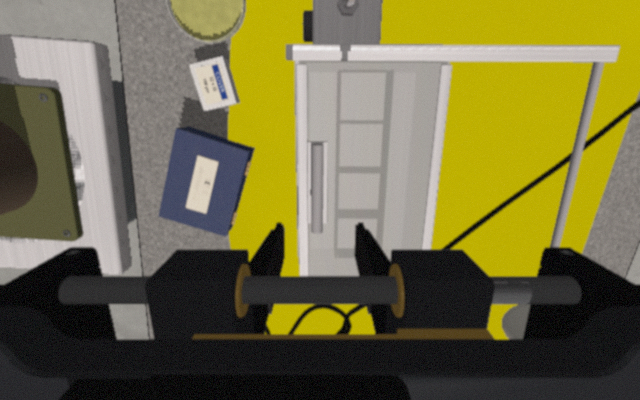

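The handle bar is at image (317,187), centred at (0.4297,0.0295) with yaw 0.0635. Grip it and slide.

```bash
python3 -m creep '{"dp":[[0.44,-0.37,3],[0,0,3],[0,0,3],[0,0,2.4],[0,0,0.5],[0,0,0],[0,0,0],[0,0,0]],"delta_rot":[[0,0,0.009],[0,0,0],[0,0,0],[0,0,0],[0,0,0],[0,0,0],[0,0,0],[0,0,0]],"hand":[0.6,0.6,0.6,0.6,0.6,0.6,1,1]}'
python3 -m creep '{"dp":[[0,0,0],[0,0,0],[0,0.5,0],[0,1,0],[0,1.5,0],[0,2,0],[0,2,0],[0,2,0]],"delta_rot":[[0,0,0],[0,0,0],[0,0,0],[0,0,0],[0,0,0],[0,0,0],[0,0,0],[0,0,0]],"hand":[1,1,1,1,1,1,1,1]}'
```

```text
clock: 25.45
position: [0.4308, 0.03, 0.1324]
tool_rot: [3.14, 0.0, 1.633]
wrist_force: [-0.5, -0.9, 0.6]
opening: 0.0234
clock: 26.45
position: [0.5206, 0.036, 0.1318]
tool_rot: [-3.141, -0.001, 1.633]
wrist_force: [-4.3, 1.5, 7.4]
opening: 0.0102
```

```bash
python3 -m creep '{"dp":[[0,2,0],[0,1.5,0],[0,1,0],[0,0.4,0],[0,0,0],[0,0,0],[0,0,0]],"delta_rot":[[0,0,0],[0,0,0],[0,0,0],[0,0,0],[0,0,0],[0,0,0],[0,0,0]],"hand":[1,1,1,1,1,1,1]}'
```

```text
clock: 27.32
position: [0.5699, 0.0393, 0.1318]
tool_rot: [3.138, -0.001, 1.633]
wrist_force: [2.5, 5.1, 2.4]
opening: 0.0102
```

```bash
python3 -m creep '{"dp":[[0,0,0],[0,0,0],[0,0,-3],[0,0,-5],[0,-3,-5],[0,-6,-1],[0,0,0],[0,0,0]],"delta_rot":[[0,0,0],[0,0,0],[0,0,0],[0,0,0],[0,0,0],[0,0,0],[0,0,0],[0,0,0]],"hand":[0.5,0.5,0.5,0.3,0,0,0,0]}'
python3 -c "
from h import *
im,d,K,W=cam('wrist'); save('w4',im); np.savez('w4.npz',im=im,d=d,K=K,W=W)
im,d,K,W=cam('top'); save('t4',im); np.savez('t4.npz',im=im,d=d,K=K,W=W); P=cloud(d,K,W)
for (u,v) in((386,206),(202,230)):
    s=P[v-25:v+26,u-25:u+26]; mm=(abs(s[...,2]-0.068)<.006); c=s[mm]; print((u,v),mm.sum(),c.mean(0),c[:,:2].max(0)-c[:,:2].min(0))
"
```

```text
clock: 28.32
position: [0.4789, 0.0327, 0.2707]
tool_rot: [-3.141, 0.0, 1.632]
wrist_force: [0.6, 0.7, 0.2]
opening: 0.0846
(386, 206) 180 [ 0.60097686 -0.20394166  0.06769703] [0.0482703  0.04798564]
(202, 230) 193 [0.5419323  0.39862232 0.06701222] [0.04724358 0.04642319]
```

View pics/w4.png

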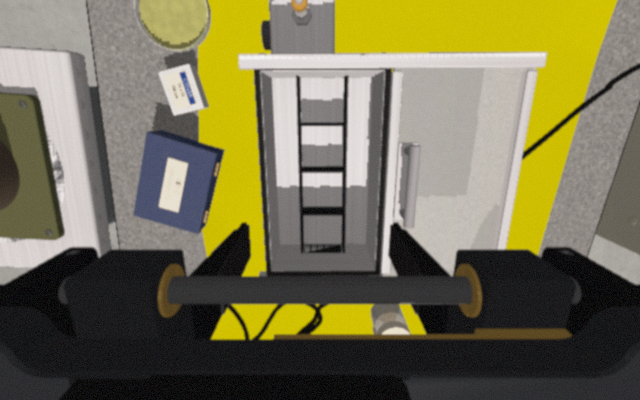

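The wrist view shows the open chamber with the pocket row between columns 300 and 347 and cross walls at rows 124, 169 and 211. The top view puts the left jar at (0.542,0.399), so it was knocked about 3 cm.

Run:
```python
from h import *
z=np.load('w4.npz'); im,d,K,W=[z[k] for k in('im','d','K','W')]; P=cloud(d,K,W)
a=.0635;c,s=np.cos(a),np.sin(a); o=np.array([.4816,.0328])
m=np.zeros(d.shape,bool); m[60:250,265:380]=1
Q=(P[...,:2]-o)@np.array([[c,-s],[s,c]])
g=cv2.cvtColor(im,cv2.COLOR_RGB2GRAY)
mm=m&(abs(P[...,2]-.05)<.004)&(g<70); print(mm.sum())
q=Q[mm]; 
for k,rng in((0,(-.06,.06)),(1,(-.12,.12))):
    h,e=np.histogram(q[:,k],bins=np.arange(rng[0],rng[1],.002)); print([(round(1000*x),int(n)) for x,n in zip(e,h) if n>8])
# line-based: dark pixels near cols via ray to z=.05
for v0,v1 in((85,118),(130,163),(175,205)):
    for u0,u1 in((290,310),(337,357)):
        sub=(g[v0:v1,u0:u1]<60); vv,uu=np.nonzero(sub); w=plane(np.c_[uu+u0,vv+v0],.05,K,W)[:,:2]; x=((w-o)@np.array([[c,-s],[s,c]]))[:,0]; print('x wall',v0,u0,len(x),np.median(x).round(4))
for v0 in(117,162,204):
    sub=(g[v0:v0+14,306:340]<60); vv,uu=np.nonzero(sub); w=plane(np.c_[uu+306,vv+v0],.05,K,W)[:,:2]; print('y wall',len(vv),np.median(((w-o)@np.array([[c,-s],[s,c]]))[:,1]).round(4))
# rail edges for centre x: lid handle
hm=(P[...,2]>.124)&(P[...,2]<.14)&(np.hypot(P[...,0]-.57,P[...,1]-.039)<.06); print('handle',P[hm].mean(0),cv2.minAreaRect((P[hm][:,:2]*1000).astype(np.float32)))
```

```text
803
[(-30, 148), (-28, 154), (-26, 10), (-22, 9), (-20, 10), (-16, 11), (-14, 10), (-10, 10), (-8, 9), (-6, 9), (-2, 12), (2, 11), (4, 9), (6, 10), (8, 10), (10, 12), (12, 9), (14, 11), (16, 12), (18, 10), (20, 11), (24, 15), (26, 187), (28, 63)]
[(-58, 50), (-56, 62), (0, 65), (56, 52), (58, 48)]
x wall 85 290 49 -0.0282
x wall 85 337 65 0.0265
x wall 130 290 44 -0.028
x wall 130 337 58 0.0267
x wall 175 290 51 -0.028
x wall 175 337 62 0.0272
y wall 67 0.0575
y wall 136 0.0034
y wall 271 -0.0525
handle [0.56788843 0.04091659 0.13349647] ((568.9534301757812, 38.905025482177734), (10.9054536819458, 83.85562133789062), 3.784358501434326)
```

```bash
python3 -m creep '{"dp":[[5.16,1.22,0],[5.16,1.22,0],[5.16,1.22,0],[5.16,1.22,0],[5.16,1.22,0.5],[5.16,1.22,1],[5.16,1.22,1],[0,0,0]],"delta_rot":[[0,0,0],[0,0,0],[0,0,0],[0,0,0],[0,0,0],[0,0,0],[0,0,0],[0,0,0]],"hand":[0,0,0,0,0,0,0,0]}'
cat > jar.py <<'E'
from h import *
import sys
g=np.array([float(sys.argv[1]),float(sys.argv[2])])
T=pose();im,d,K,W=cam('wrist'); P=cloud(d,K,W)
m=(abs(P[...,2]-.068)<.004)&(np.hypot(P[...,0]-g[0],P[...,1]-g[1])<.05); q=P[m]
c,r=cv2.minEnclosingCircle((q[:,:2]*1000).astype(np.float32)); print('jar',m.sum(),q.mean(0),c,r)
uv=np.argwhere(m)[:,::-1]; w=plane(uv,.068,K,W); print('ray',cv2.minEnclosingCircle((w[:,:2]*1000).astype(np.float32)),np.median(im[m],0))
print(totool([c[0]/1000,c[1]/1000,.055]),T[:3,3],monitor.get_obs()['tool_rot'],monitor.get_obs()['joints'].round(2))
E
python3 jar.py .542 .399
```

```text
clock: 29.42
position: [0.5416, 0.4018, 0.2418]
tool_rot: [-3.136, 0.003, 1.637]
wrist_force: [0.0, -0.2, -0.5]
opening: 0.0955
jar 1467 [0.54045662 0.4036469  0.06686799] (540.4700317382812, 403.0044860839844) 24.381027221679688
ray ((540.5221557617188, 403.6422424316406), 24.224061965942383) [228. 220. 199.]
[ 0.34 -0.04 18.79] [0.54155203 0.40177309 0.24178879] [-3.13756262e+00  2.65197578e-03  1.63500008e+00] [ 0.56  0.17  1.58 -0.    1.39  0.49]
```

```bash
python3 -m creep '{"dp":[[0.2,-0.08,4],[0,0,4],[0,0,4],[0,0,4],[0,0,2],[0,0,0.6],[0,0,0],[0,0,0]],"delta_rot":[[0,0,0],[0,0,0],[0,0,0],[0,0,0],[0,0,0],[0,0,0],[0,0,0],[0,0,0]],"hand":[0,0,0,0,0,0,0.6,1]}'
python3 -m creep '{"dp":[[0,0,0],[0,0,0],[0,0,0],[0,0,0],[0,0,0],[0,0,-1]],"delta_rot":[[0,0,0],[0,0,0],[0,0,0],[0,0,0],[0,0,0],[0,0,0]],"hand":[1,1,1,1,1,1]}'
```

```text
clock: 30.48
position: [0.5422, 0.4014, 0.0625]
tool_rot: [3.138, -0.002, 1.633]
wrist_force: [0.3, 0.2, 0.2]
opening: 0.0801
clock: 31.22
position: [0.5397, 0.4, 0.0687]
tool_rot: [-3.138, 0.002, 1.633]
wrist_force: [0.4, 0.3, -3.0]
opening: 0.0488
```

```bash
python3 -m creep '{"dp":[[0,0,-3],[0,0,-4],[0,0,-4],[0,0,-2],[0,0,0],[0,0,0]],"delta_rot":[[0,0,0],[0,0,0],[0,0,0],[0,0,0],[0,0,0],[0,0,0]],"hand":[1,1,1,1,1,1]}'
cat > inhand.py <<'E'
from h import *
T=pose();im,d,K,W=cam('wrist'); P=cloud(d,K,W); Q=(P-T[:3,3])@T[:3,:3]  # tool coords
m=(Q[...,2]>-.03)&(Q[...,2]<.04)&(abs(Q[...,0])<.04)&(abs(Q[...,1])<.03)&(im.min(-1)>130); q=Q[m]
print('n',m.sum(),'ztop',np.percentile(q[:,2],[2,10,50,90]).round(4))
z0=np.percentile(q[:,2],10); t=q[abs(q[:,2]-z0)<.003]; print('x rng',t[:,0].min(),t[:,0].max(),'y rng',t[:,1].min(),t[:,1].max(),'opening',monitor.get_obs()['opening'],T[:3,3])
save('hand_%d'%(monitor.get_obs()['clock']*10),im)
E
python3 inhand.py; python3 -c "
from h import *
print(totool([.4754,.1191,.2]),monitor.get_obs()['tool_rot'])"
```

```text
clock: 31.98
position: [0.5399, 0.4001, 0.1978]
tool_rot: [-3.138, 0.002, 1.633]
wrist_force: [-0.6, -0.6, -2.6]
opening: 0.0486
n 4976 ztop [-0.0077 -0.0072 -0.0064 -0.0054]
x rng -0.009868148499520136 0.025497658073490657 y rng -0.024850453444539466 0.02284857179761182 opening 0.04874697502721336 [0.53990502 0.40010562 0.19776382]
[-27.64  -8.16  -0.18] [-3.13756526e+00  2.19746440e-03  1.63280927e+00]
```

```bash
python3 -m creep '{"dp":[[-4.5,-1.3,0],[-5.4,-1.6,0],[-5.4,-1.6,0],[-5.4,-1.6,0],[-5,-1.5,0],[-2,-0.6,0],[0,0,0],[0,0,0]],"delta_rot":[[0,0,0],[0,0,0],[0,0,0],[0,0,0],[0,0,0],[0,0,0],[0,0,0],[0,0,0]],"hand":[1,1,1,1,1,1,1,1]}'
python3 inhand.py; python3 -c "
from h import *
print(totool([.4754,.1181,.081]),monitor.get_obs()['tool_rot'])"
```

```text
clock: 33.02
position: [0.4759, 0.1196, 0.1993]
tool_rot: [-3.14, -0.0, 1.633]
wrist_force: [-0.2, 0.1, -2.5]
opening: 0.0486
n 4821 ztop [-0.0078 -0.0073 -0.0066 -0.0056]
x rng -0.009686833795993539 0.025260694858019364 y rng -0.024334231868312222 0.023037820887003086 opening 0.048285218088045485 [0.47590193 0.11958886 0.19928415]
[-0.17 -0.06 11.85] [-3.14035126e+00 -2.31070600e-04  1.63355030e+00]
```

```bash
python3 -m creep '{"dp":[[-0.17,-0.06,3],[0,0,3],[0,0,2],[0,0,0],[0,0,1],[0,0,0.7],[0,0,0],[0,0,0]],"delta_rot":[[0,0,0],[0,0,0],[0,0,0],[0,0,0],[0,0,0],[0,0,0],[0,0,0],[0,0,0]],"hand":[1,1,1,1,1,1,1,1]}'
python3 -m creep '{"dp":[[0,0,0.6],[0,0,0.6],[0,0,0.4],[0,0,0.3],[0,0,0],[0,0,0]],"delta_rot":[[0,0,0],[0,0,0],[0,0,0],[0,0,0],[0,0,0],[0,0,0]],"hand":[1,1,1,1,1,1]}'
```

```text
clock: 34.08
position: [0.4757, 0.1176, 0.1032]
tool_rot: [-3.142, -0.0, 1.633]
wrist_force: [1.1, -0.6, -3.8]
opening: 0.0484
clock: 34.83
position: [0.4754, 0.1175, 0.0839]
tool_rot: [-3.141, -0.0, 1.633]
wrist_force: [0.4, -1.9, -3.8]
opening: 0.0488
```

```bash
python3 -m creep '{"dp":[[0,0,0.15],[0,0,0.1],[0,0,0]],"delta_rot":[[0,0,0],[0,0,0],[0,0,0]],"hand":[1,1,1]}'
python3 -m creep '{"dp":[[0,0,0.1],[0,0,0]],"delta_rot":[[0,0,0],[0,0,0]],"hand":[1,1]}'
```

```text
clock: 35.2
position: [0.4759, 0.1175, 0.0819]
tool_rot: [3.141, -0.0, 1.633]
wrist_force: [0.4, -0.8, -1.5]
opening: 0.0488
clock: 35.45
position: [0.4759, 0.1175, 0.0808]
tool_rot: [3.141, -0.0, 1.633]
wrist_force: [0.4, -1.1, -2.1]
opening: 0.0487
```

```bash
python3 -m creep '{"dp":[[0,0,0.08],[0,0,0],[0,0,0],[0,0,0],[0,0,0],[0,0,-2],[0,0,-4],[0,0,-4]],"delta_rot":[[0,0,0],[0,0,0],[0,0,0],[0,0,0],[0,0,0],[0,0,0],[0,0,0],[0,0,0]],"hand":[1,0.35,0.35,0.35,0.35,0.35,0.35,0.35]}'
python3 -m creep '{"dp":[[0,0,-5],[0,0,-2],[0,0,0],[0,0,0]],"delta_rot":[[0,0,0],[0,0,0],[0,0,0],[0,0,0]],"hand":[0,0,0,0]}'
python3 - <<'E'
from h import *
im,d,K,W=cam('wrist'); save('w5',im); P=cloud(d,K,W)
m=(abs(P[...,2]-.088)<.006)&(np.hypot(P[...,0]-.4754,P[...,1]-.1191)<.032)&(im.min(-1)>120); q=P[m]; print('placed',m.sum(),np.percentile(q[:,2],[10,50,90]),cv2.minEnclosingCircle((q[:,:2]*1000).astype(np.float32)))
im,d,K,W=cam('top'); P=cloud(d,K,W)
hm=(P[...,2]>.075)&(P[...,1]<-.1)&(P[...,1]>-.35)&(P[...,0]>.55)&(P[...,0]<.85); q=P[hm]; print('tall near B',len(q),q.mean(0),q.min(0),q.max(0))
c=P[(abs(P[...,2]-.068)<.006)&(np.hypot(P[...,0]-.601,P[...,1]+.204)<.045)]; print('B',c.mean(0),len(c))
print(pose()[:3,3],totool([.601,-.204,.25]))
E
```

```text
clock: 36.45
position: [0.4754, 0.1174, 0.1807]
tool_rot: [-3.141, -0.0, 1.633]
wrist_force: [1.3, -0.6, -0.6]
opening: 0.0617
clock: 36.95
position: [0.4747, 0.1173, 0.2475]
tool_rot: [-3.138, 0.0, 1.633]
wrist_force: [-0.1, 0.2, -0.8]
opening: 0.0936
placed 1548 [0.08597384 0.08686183 0.08772768] ((475.1207580566406, 121.02177429199219), 24.265247344970703)
tall near B 620 [ 0.77140087 -0.23201812  0.141898  ] [ 0.5974662  -0.34980381  0.07511841] [ 0.84991429 -0.16227732  0.20381143]
B [ 0.601249   -0.20389111  0.06766807] 176
[0.47463749 0.11729921 0.24730595] [-32.85  10.62  -0.31]
```

View pics/w5.png

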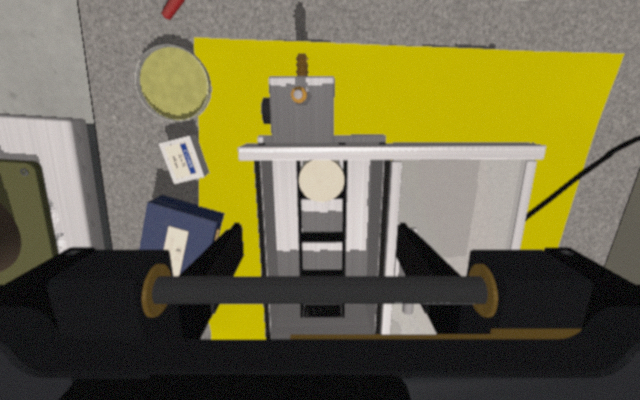

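The wrist view shows the jar standing in pocket 4 at (322,180). Next is jar B, gripped along y to stay clear of the bottle behind it.

```bash
python3 -m creep '{"dp":[[-4.5,1.46,-0.5],[-5.6,1.8,0],[-5.6,1.8,0],[-5.6,1.8,0],[-5.6,1.8,0],[-4,1.3,0],[-1.95,0.66,0],[0,0,0]],"delta_rot":[[0,0,0],[0,0,0],[0,0,0],[0,0,0],[0,0,0],[0,0,0],[0,0,0],[0,0,0]],"hand":[0,0,0,0,0,0,0,0]}'
python3 -m creep '{"dp":[[0,0,0],[0,0,0],[0,0,0],[0,0,0],[0,0,0],[0,0,0],[0,0,0],[0,0,0]],"delta_rot":[[0,0,-0.18],[0,0,-0.18],[0,0,-0.18],[0,0,-0.18],[0,0,-0.18],[0,0,-0.18],[0,0,-0.18],[0,0,-0.18]],"hand":[0,0,0,0,0,0,0,0]}'
python3 -m creep '{"dp":[[0,0,0],[0,0,0],[0,0,0]],"delta_rot":[[0,0,-0.08],[0,0,0],[0,0,0]],"hand":[0,0,0]}'
python3 jar.py .601 -.204
```

```text
clock: 38.05
position: [0.6018, -0.2041, 0.2535]
tool_rot: [-3.139, -0.002, 1.632]
wrist_force: [-0.1, 0.9, -0.0]
opening: 0.0952
clock: 39.05
position: [0.6017, -0.2015, 0.2549]
tool_rot: [3.141, -0.001, 3.081]
wrist_force: [-0.2, 0.4, -0.7]
opening: 0.0952
clock: 39.42
position: [0.6019, -0.2027, 0.255]
tool_rot: [3.141, -0.0, -3.13]
wrist_force: [0.3, 0.2, 0.3]
opening: 0.0949
jar 1374 [ 0.59790152 -0.20162296  0.06680241] (598.5003662109375, -201.47576904296875) 24.261308670043945
ray ((597.9328002929688, -201.461669921875), 24.10551643371582) [212. 200. 179.]
[ 0.35  0.15 20.  ] [ 0.60193471 -0.2026821   0.25498662] [ 3.14142156e+00  3.10632615e-05 -3.13040326e+00] [-0.41  0.08  1.66  0.    1.4  -1.99]
```

```bash
python3 -m creep '{"dp":[[0.17,0.13,4],[0,0,4.2],[0,0,4.2],[0,0,4],[0,0,2.5],[0,0,0.8],[0,0,0],[0,0,0]],"delta_rot":[[0,0,0],[0,0,0],[0,0,0],[0,0,0],[0,0,0],[0,0,0],[0,0,0],[0,0,0]],"hand":[0,0,0,0,0,0,0.6,1]}'
python3 -m creep '{"dp":[[0,0,0],[0,0,0],[0,0,0],[0,0,0],[0,0,0],[0,0,-2],[0,0,-4],[0,0,-4]],"delta_rot":[[0,0,0],[0,0,0],[0,0,0],[0,0,0],[0,0,0],[0,0,0],[0,0,0],[0,0,0]],"hand":[1,1,1,1,1,1,1,1]}'
python3 -m creep '{"dp":[[0,0,-4],[0,0,-2],[0,0,0],[0,0,0],[0,0,0],[0,0,0],[0,0,0],[0,0,0]],"delta_rot":[[0,0,0],[0,0,0],[0,0,0.18],[0,0,0.18],[0,0,0.18],[0,0,0.18],[0,0,0.18],[0,0,0.18]],"hand":[1,1,1,1,1,1,1,1]}'
python3 -m creep '{"dp":[[0,0,0],[0,0,0],[0,0,0],[0,0,0],[0,0,0]],"delta_rot":[[0,0,0.18],[0,0,0.18],[0,0,0.079],[0,0,0],[0,0,0]],"hand":[1,1,1,1,1]}'
python3 inhand.py; python3 -c "
from h import *
print(totool([.4860,-.0515,.2]),monitor.get_obs()['tool_rot'])"
```

```text
clock: 40.48
position: [0.6015, -0.203, 0.0598]
tool_rot: [-3.14, 0.003, -3.13]
wrist_force: [-1.0, 0.2, -0.9]
opening: 0.0801
clock: 41.48
position: [0.6, -0.2027, 0.1593]
tool_rot: [-3.141, -0.001, -3.13]
wrist_force: [1.1, -0.9, -2.6]
opening: 0.0487
clock: 42.48
position: [0.5997, -0.2024, 0.2169]
tool_rot: [-3.14, -0.001, 2.067]
wrist_force: [0.9, 0.3, -2.1]
opening: 0.0485
clock: 43.1
position: [0.6001, -0.2025, 0.2175]
tool_rot: [-3.141, -0.0, 1.635]
wrist_force: [-0.3, 0.3, -2.0]
opening: 0.0485
n 4303 ztop [-0.0099 -0.0094 -0.0086 -0.0079]
x rng -0.00855053135264211 0.02418401206263358 y rng -0.02463729582531338 0.023172439400265258 opening 0.04850422455839628 [ 0.60006461 -0.20251837  0.21745805]
[ 15.8  -10.43   1.77] [-3.14098987e+00 -2.50499948e-04  1.63467179e+00]
```

```bash
python3 -m creep '{"dp":[[3.5,-2.3,0],[4.5,-3,0],[4.5,-3,0],[3.2,-2.1,0],[0,0,1],[0,0,0.7],[0,0,0],[0,0,0]],"delta_rot":[[0,0,0],[0,0,0],[0,0,0],[0,0,0],[0,0,0],[0,0,0],[0,0,0],[0,0,0]],"hand":[1,1,1,1,1,1,1,1]}'
python3 -c "
from h import *
print(totool([.4862,-.052,.079]),monitor.get_obs()['tool_rot'])"
```

```text
clock: 44.15
position: [0.4871, -0.0531, 0.2008]
tool_rot: [-3.141, 0.0, 1.633]
wrist_force: [-0.7, -0.1, -1.6]
opening: 0.0487
[ 0.12 -0.08 12.18] [-3.14113106e+00  5.30307928e-06  1.63282292e+00]
```

```bash
python3 -m creep '{"dp":[[0.12,-0.08,3],[0,0,3],[0,0,2.2],[0,0,0],[0,0,1],[0,0,0.7],[0,0,0],[0,0,0]],"delta_rot":[[0,0,0],[0,0,0],[0,0,0],[0,0,0],[0,0,0],[0,0,0],[0,0,0],[0,0,0]],"hand":[1,1,1,1,1,1,1,1]}'
python3 -m creep '{"dp":[[0,0,0.6],[0,0,0.6],[0,0,0.4],[0,0,0.3],[0,0,0],[0,0,0]],"delta_rot":[[0,0,0],[0,0,0],[0,0,0],[0,0,0],[0,0,0],[0,0,0]],"hand":[1,1,1,1,1,1]}'
python3 -m creep '{"dp":[[0,0,0.1],[0,0,0.1],[0,0,0]],"delta_rot":[[0,0,0],[0,0,0],[0,0,0]],"hand":[1,1,1]}'
```

```text
clock: 45.15
position: [0.4861, -0.0513, 0.1024]
tool_rot: [3.141, 0.0, 1.634]
wrist_force: [0.6, 0.7, -1.8]
opening: 0.0487
clock: 45.9
position: [0.4859, -0.0513, 0.0831]
tool_rot: [3.141, 0.0, 1.634]
wrist_force: [-0.3, 0.9, -2.2]
opening: 0.0488
clock: 46.28
position: [0.4858, -0.0512, 0.0809]
tool_rot: [-3.141, -0.0, 1.634]
wrist_force: [-0.5, -0.5, -2.1]
opening: 0.0487
```

```bash
python3 -m creep '{"dp":[[0,0,0.1],[0,0,0.06],[0,0,0]],"delta_rot":[[0,0,0],[0,0,0],[0,0,0]],"hand":[1,1,1]}'
python3 -m creep '{"dp":[[0,0,0],[0,0,0],[0,0,0],[0,0,0],[0,0,-2],[0,0,-4],[0,0,-4],[0,0,-4]],"delta_rot":[[0,0,0],[0,0,0],[0,0,0],[0,0,0],[0,0,0],[0,0,0],[0,0,0],[0,0,0]],"hand":[0.35,0.35,0.35,0.35,0.35,0.35,0.35,0.35]}'
python3 -m creep '{"dp":[[0,0,-3],[2,0,0],[0,0,0],[0,0,0]],"delta_rot":[[0,0,0],[0,0,0],[0,0,0],[0,0,0]],"hand":[0.2,0,0,0]}'
python3 - <<'E'
from h import *
im,d,K,W=cam('wrist'); save('w6',im); P=cloud(d,K,W)
for x,y in((.4754,.1191),(.4862,-.0515)):
    m=(abs(P[...,2]-.088)<.006)&(np.hypot(P[...,0]-x,P[...,1]-y)<.034)&(im.min(-1)>120); q=P[m]; print('placed',m.sum(),np.percentile(q[:,2],[10,50,90]) if len(q) else 0,cv2.minEnclosingCircle((q[:,:2]*1000).astype(np.float32)) if len(q) else 0)
im,d,K,W=cam('top'); save('t6',cv2.resize(im[120:320,120:520],None,fx=2,fy=2))
print(totool([.569,.0385,.25]))
E
```

```text
clock: 46.65
position: [0.4858, -0.0512, 0.0793]
tool_rot: [-3.141, -0.0, 1.634]
wrist_force: [0.5, 0.5, -1.7]
opening: 0.0483
clock: 47.65
position: [0.4857, -0.0512, 0.2206]
tool_rot: [3.141, 0.0, 1.634]
wrist_force: [-0.6, -0.0, -0.9]
opening: 0.062
clock: 48.15
position: [0.4842, -0.0315, 0.2487]
tool_rot: [-3.14, 0.0, 1.634]
wrist_force: [0.5, -0.3, 0.6]
opening: 0.0937
placed 2257 [0.08580206 0.08690368 0.08792533] ((475.06915283203125, 120.37207794189453), 24.275548934936523)
placed 1145 [0.08594257 0.0868349  0.08771197] ((485.03662109375, -50.80646896362305), 24.199352264404297)
[ 6.47  8.89 -0.15]
```

View pics/w6.png

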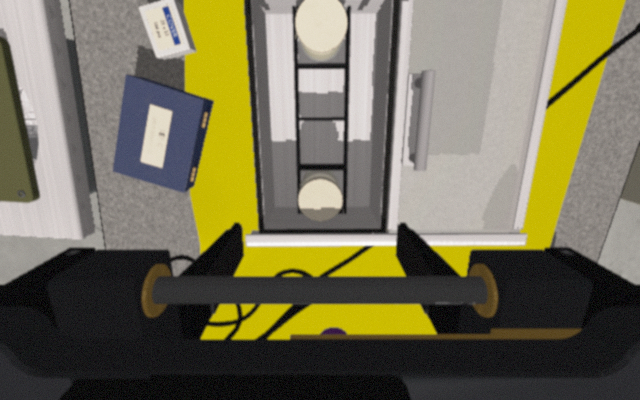

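View pics/t6.png

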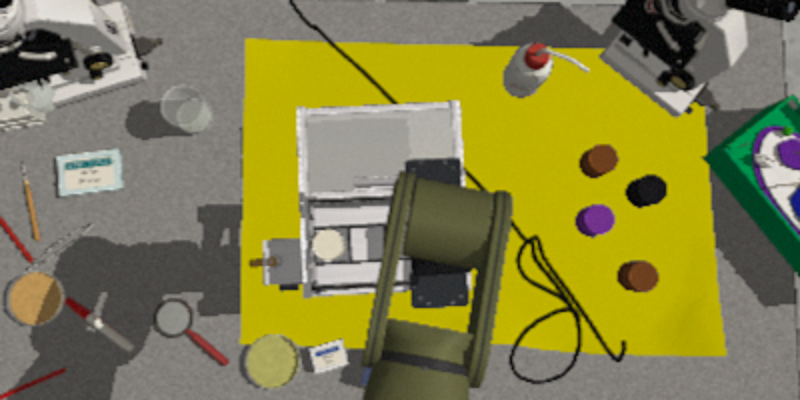

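Wrist view: jars are in pocket 4 (321,25) and pocket 1 (321,200), both with tops at 0.087. The top view shows no other white jar near the mat. I'll check the rest of the table while moving to the handle.

```bash
python3 -m creep '{"dp":[[3.2,4.4,0],[3.2,4.4,0],[0,0,0],[0,0,0]],"delta_rot":[[0,0,0],[0,0,0],[0,0,0],[0,0,0]],"hand":[0.55,0.55,0.55,0.55]}'
python3 - <<'E'
from h import *
im,d,K,W=cam('wrist'); P=cloud(d,K,W)
hm=(P[...,2]>.124)&(P[...,2]<.14)&(np.hypot(P[...,0]-.57,P[...,1]-.039)<.06); r=cv2.minAreaRect((P[hm][:,:2]*1000).astype(np.float32)); print('handle',r)
print(totool([r[0][0]/1000,r[0][1]/1000,.131]))
im,d,K,W=cam('top'); P=cloud(d,K,W); hsv=cv2.cvtColor(im,cv2.COLOR_RGB2HSV)
m=((abs(P[...,2]-.068)<.006)&(hsv[...,1]<80)&(hsv[...,2]>150)).astype(np.uint8)
n,l,s,c=cv2.connectedComponentsWithStats(m)
for i in range(1,n):
    if s[i,4]>60: print('whiteish at .068',c[i],s[i],P[l==i].mean(0))
E
```

```text
clock: 48.75
position: [0.568, 0.0377, 0.2485]
tool_rot: [-3.14, 0.0, 1.634]
wrist_force: [-0.6, -0.7, -0.5]
opening: 0.0606
handle ((568.7640991210938, 39.19127655029297), (10.18931770324707, 83.62651062011719), 3.9758594036102295)
[ 0.17  0.12 11.79]
whiteish at .068 [161.35365854  25.14634146] [159   0   6  51  82] [1.19057701 0.54677037 0.06782873]
whiteish at .068 [110.20197044 175.60098522] [ 85 162  59  24 406] [0.67760674 0.67380845 0.06539043]
whiteish at .068 [ 20.7630662  216.82229965] [  0 206  39  21 287] [0.54218585 0.93746391 0.06494664]
```

```bash
python3 -m creep '{"dp":[[0.1,0.1,3],[0,0,3],[0,0,3],[0,0,2.3],[0,0,0.4],[0,0,0],[0,0,0],[0,0,0]],"delta_rot":[[0,0,0],[0,0,0],[0,0,0],[0,0,0],[0,0,0],[0,0,0],[0,0,0],[0,0,0]],"hand":[0.6,0.6,0.6,0.6,0.6,0.6,1,1]}'
python3 -m creep '{"dp":[[0,0,0],[0,0,0],[0,-0.5,0],[0,-1,0],[0,-1.5,0],[0,-2,0],[0,-2,0],[0,-2,0]],"delta_rot":[[0,0,0],[0,0,0],[0,0,0],[0,0,0],[0,0,0],[0,0,0],[0,0,0],[0,0,0]],"hand":[1,1,1,1,1,1,1,1]}'
python3 -m creep '{"dp":[[0,-2,0],[0,-1.5,0],[0,-0.9,0],[0,-0.4,0],[0,0,0],[0,0,0]],"delta_rot":[[0,0,0],[0,0,0],[0,0,0],[0,0,0],[0,0,0],[0,0,0]],"hand":[1,1,1,1,1,1]}'
```

```text
clock: 49.85
position: [0.57, 0.0391, 0.1336]
tool_rot: [3.14, 0.0, 1.634]
wrist_force: [-0.6, 0.4, 0.3]
opening: 0.0235
clock: 50.85
position: [0.4787, 0.0331, 0.1328]
tool_rot: [3.14, 0.001, 1.634]
wrist_force: [4.4, -1.9, 3.5]
opening: 0.0101
clock: 51.6
position: [0.4311, 0.0299, 0.1329]
tool_rot: [-3.139, 0.001, 1.634]
wrist_force: [-1.6, -4.5, 7.7]
opening: 0.0105
```

```bash
python3 -m creep '{"dp":[[0,-0.2,0],[0,-0.2,0],[0,0,0],[0,0,0]],"delta_rot":[[0,0,0],[0,0,0],[0,0,0],[0,0,0]],"hand":[1,1,1,1]}'
```

```text
clock: 52.1
position: [0.4303, 0.0298, 0.1329]
tool_rot: [3.134, 0.001, 1.634]
wrist_force: [11.8, -3.6, -3.2]
opening: 0.0098
```

```bash
python3 -m creep '{"dp":[[0,0,0],[0,0,0],[0,0,0],[0,0,-3],[0,0,-4],[0,0,-4],[0,0,-3],[0,0,0]],"delta_rot":[[0,0,0],[0,0,0],[0,0,0],[0,0,0],[0,0,0],[0,0,0],[0,0,0],[0,0,0]],"hand":[0.5,0.5,0.5,0.5,0.5,0.5,0.5,0.5]}'
python3 -m creep '{"dp":[[0,0,0],[0,0,0]],"delta_rot":[[0,0,0],[0,0,0]],"hand":[0.5,0.5]}'
python3 - <<'E'
from h import *
im,d,K,W=cam('wrist'); save('w7',im); P=cloud(d,K,W)
hm=(P[...,2]>.124)&(P[...,2]<.14)&(np.hypot(P[...,0]-.43,P[...,1]-.03)<.06); r=cv2.minAreaRect((P[hm][:,:2]*1000).astype(np.float32)); print('handle',r)
for a in np.arange(.0915,.11,.0015):
    m=(abs(P[...,2]-a)<.00075)&(np.hypot(P[...,0]-.448,P[...,1]-.205)<.012); print(round(a,4),m.sum(),end='; ')
z=np.load('top0.npz'); im,d,K,W=cam('top'); P=cloud(d,K,W); P0=cloud(z['d'],K,W)
for n,(u,v) in dict(bottle=(385,153),beaker=(213,175)).items():
    f=lambda X:(lambda s:s[(s[...,2]>.03)].mean(0).round(4))(X[v-20:v+21,u-18:u+19]); print(n,f(P0),f(P))
E
```

```text
clock: 53.1
position: [0.4285, 0.0304, 0.2748]
tool_rot: [3.137, 0.0, 1.634]
wrist_force: [-0.1, 1.1, 0.4]
opening: 0.0474
clock: 53.35
position: [0.4267, 0.0303, 0.2702]
tool_rot: [-3.138, -0.001, 1.634]
wrist_force: [-1.2, 0.4, 0.3]
opening: 0.0476
handle ((429.714599609375, 29.49707794189453), (10.615975379943848, 83.92658996582031), 4.173787593841553)
0.0915 10; 0.093 13; 0.0945 36; 0.096 58; 0.0975 16; 0.099 2; 0.1005 0; 0.102 3; 0.1035 12; 0.105 15; 0.1065 2; 0.108 0; 0.1095 0; bottle [ 0.747  -0.1854  0.1407] [ 0.7469 -0.1853  0.141 ]
beaker [0.687  0.347  0.0915] [0.6869 0.347  0.0904]
```

View pics/w7.png

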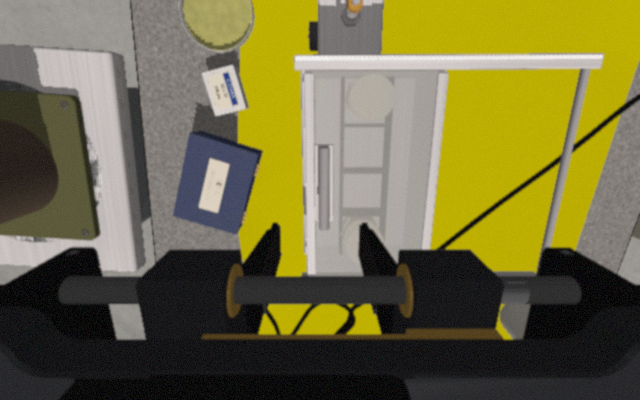

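The lid is shut: the handle is back at its start position (0.4297,0.0295). The jars are visible under it at (370,98) and (362,235), the pin is up and the nut is still raised. Handing in.

```bash
python3 -c "
from rig import order
print(order.hand_in())"
```

```text
the job is handed in; nothing more can be done
None
```

The job is done and handed in at about 53 s on the robot's clock. I unscrewed the lock nut to its stop and held the valve pin fully down for over 2 s. Then I slid the lid open, stood the two jars present in pockets 1 and 4, and slid the lid shut. One jar was knocked about 3 cm aside before I fetched it, so I located it again first.

My last checks, all from cameras and forces since the joint values cannot be read directly:
- **Lid:** the handle is back at its starting position to within 0.1 mm. It met a firm stop on closing.
- **Nut and pin:** the nut's top is at about 0.096 m and the pin's tip at about 0.105 m, the 9 mm gap of a fully backed-off nut with the pin up.
- **Jars:** both jar tops read 0.087 m before the lid closed (0.088 m expected), so they stand on the pocket floors. Both are visible under the shut lid.
- **Bystanders:** the wash bottle and the beaker have not moved.

The wrist camera disagreed with the top camera and my own estimates by 1–3 mm on jar positions. The pocket walls hold each jar within 2.5 mm of centre, so this should not affect the result. None of the checks failed.

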